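# Turn the eared dish to the hatch on the lifter, ball kept in the middle

### The arm

A 7-joint arm with a two-finger parallel gripper is mounted at the origin on a cart in front of the work surface, level with it; the furniture and walls round the work are solid. World frame = base frame: x ahead of the robot, y to its left, z up, the work surface at z = 0. Lengths are in m, angles in rad, forces in N, time in s.
With the tool pointing down it reaches from about 0.4 to 0.85 m from the base axis. Payload 4.5 kg.
Tool frame: the origin (TCP) lies midway between the tips of the shut fingers; the grasp point (between the pads) lies 19 mm behind it (r.grip_point_offset is the distance from the TCP to the grasp point, in m); z points along the fingers, y is the line along which they close (so a half turn about z gives the same grasp; the last joint's range is limited). The gripper opens to 88 mm and grips with 3 to 60 N. Pads are 18 mm wide; open, the fingers measure 123 mm over their backs; the gripper's body (75 mm by 187 mm) begins 45 mm behind the grasp point.
Start: joints at [-1.194, 0.689, -0.195, 1.565, 0.157, 0.902, -0.215], TCP at [0.21, 0.589, 0.239] pointing down, gripper open.
Joint ranges: [-3.01, 3.01], [-0.46, 2.08], [-1.47, 1.51], [0.13, 2.56], [-1, 4.14], [0.04, 2.09], [-2.66, 2.66]. Speed limits (rad/s): [2.57, 2.57, 3.14, 3.14, 3.14, 3.14, 3.14].

### API

Orientations are given as a unit quaternion [x, y, z, w].
In Python, from plant import r, optics gives the robot as it stands.
- The arm moves only by the shell command python3 -m pendant 'ROWS' [OPENING] [FORCE]. ROWS is JSON, a list of rows, each a list of 6 numbers: the shift along the tool's x, y, z as a fraction of full scale, then the turn, a rotation vector about the tool's x, y, z as a fraction of full scale. A call has 1 to 5 rows; each row shifts and turns the commanded pose from where the row before left it, along the tool's axes as they then stand; what a row does not reach is not made up. Full scale, the value 1, is 0.025 m for a shift and pi rad for a turn. A row lasts 1/12 s, in which the tool goes at most 41.7 mm and 7.16 degrees, less where a joint would pass 70% of its speed; a pose out of reach is approached as far as the arm can. A call with a number of a shift or a turn outside -1 to 1 is refused whole. A call with a gripper value outside its range is refused whole. OPENING is the opening, from -1 (shut) to 1 (fully open), set as the call begins (- or left out, the last holds). The fingers move at their own pace and stop on an object; FORCE is the grip in N (left out, the last holds). Time passes only in rows, so rows that do not move let the fingers close. It gives the time, the measured TCP pose, the force, the opening and the grip force at its end, in the units of the state.
- r.get_state(): the state, without advancing time (a new reading comes with each control period).
- optics.snapshot(name): name is "scene" or "top"; returns (picture, depth): 400x640x3 uint8, blue, green, red; 400x640 float32, m along the optical axis (not along the pixel's ray), 0 where there is no reading.
- optics.calibration(name): a dict with "vfov" (degrees; the focal length in pixels is half the picture's height over the tangent of half this angle, whatever the lens; pixels are square), "cx", "cy" (the principal point, pixels), "cam_to_world" (4x4, takes a point from camera to world coordinates). Camera axes: x right, y up, looking along -z (the intrinsics and any distortion apply to the point x, -y, -z); pixel columns grow to the right and rows downward; lengths in m; the calibration is good to about 2 mm. A picture is of the moment at which its call begins. calibration takes no time and is no camera call.
- r.finish_job(): hands the job in; it is judged then, once.
The state is a dict: "clock": time; "q": joint angles; "qd": joint speeds; "joint_torque": joint torques, N m; "tool_pos": TCP position; "eef_rot": TCP orientation; "contact_force": force on the tool from outside, world axes, zero at the start; "moment": the same for the moment, N m; "opening": opening from 0.0 (shut) to 1.0 (fully open); "finger_force": force on a finger pad.
Only numpy, scipy, OpenCV 4.12 (cv2) and the standard library are available. Lean on these libraries where they do the work, as an engineer would, in place of code of your own. Each camera call takes 0.05 s, during which the arm holds its last target. There are 200 camera calls.

### The job

A two-eared dish with a loose chocolate ball in it stands across the U-shaped steel rest, its ears pointing roughly left and right. Take the flat lifter by its upright grip, slide its blade through the rest under the dish, lift the dish clear, and turn it a quarter turn (either way) so that one ear points straight ahead to the hatch, with the ball staying in the middle, the dish level and neither touched by the gripper. Finish still holding it up on the lifter, the dish more than 10 cm above the worktop and quite still, and leave everything else standing where it is.

Things in the scene. Friction and masses are not known exactly. Their poses are not given: they have to be found in the camera images.
- dish: Round aluminium dish, 160 mm across the rim, 33 mm high, 0.13 kg, loose on the rest's top edges. Origin: centre of the flat underside (124 mm across), z up. Two loop ears at +x and -x, over the rest's open ends, reach 109 mm out, 26 to 34 mm above the underside. Inner floor: shallow cone, 8 mm thick in the middle, rising outward at 8 degrees, so the ball stays centred if level and moved gently.
- choc_ball_center (a point): Centre of the loose dark chocolate ball, 40 mm diameter, 25 g, in the middle of the dish; only the position means anything.
- rest: Fixed U-shaped steel rest: 6 mm floor plate, 120 mm long, two side walls 12 mm thick, tops 40 mm above the worktop. Origin: underside centre; the dish stands within 6 mm of it. The lane between the walls runs along its x axis, 90 mm wide, open at both ends; +x points roughly to the robot's right, away from the lifter.
- lifter: Flat steel lifter on the worktop, left, 0.14 kg. Origin: underside below its upright grip, x to the blade's tip. 4 mm thick: neck 28 mm wide, x -25 to 100 mm; blade 60 mm wide, x 100 to 225 mm. Grip: black square post, 24x24 mm, faces along x and y, 80 mm high (34x27 mm collar up to 10 mm). With the post 165 mm behind the dish's centre the dish sits in the middle of the blade.
- lifter_grip (a point): Point to grip on the axis of the lifter's post, 55 mm above its underside; axes as the lifter's. Grip it firmly: 80 N is safe and keeps the loaded blade level.
- hatch_line (a point): Fixed unmarked point on the worktop straight in front of the robot; its x axis (world x) is the direction straight ahead from the robot to the long serving hatch behind the worktop.
- cutter: Bystander: fluted ring cutter, 62 mm across, 28 mm high, near the back of the worktop. Origin at its underside.
- nozzle: Bystander: steel piping nozzle, 27 mm across, 36 mm high, at the back left. Origin at its underside.
- tart: Bystander: empty fluted tart dish, 83 mm across, 33 mm high, at the back right. Origin at its underside.
- shell: Bystander: small chocolate shell, 41 mm across, 20 mm high, at the front right. Origin at its underside.
Not all that is in view belongs to the job. What is shaped like the rest but green is not meant.

How it is judged:
On the way:
1. the lifter alone carries the dish, lifted clear of the rest, ball in the middle (height (world z) of dish above 0.075 m and contact force between lifter and dish above 0.4 N and contact force between rest and anything else below 0.1 N and contact force between the fingers and lifter above 1 N and horizontal distance between choc_ball_center and dish below 0.02 m), for 0.2 s.
At the end, for the whole second after the job is handed in: Held lifter alone carries the dish: underside over 0.10 m up, nothing on the rest, dish level within 0.10 rad, still (0.02 m/s, 0.1 rad/s), ear line within 0.2 rad of straight ahead, ball within 15 mm of the dish centre, bystanders within 30 mm of their starts (height (world z) of dish above 0.1 m and contact force between lifter and dish above 0.4 N and contact force between rest and anything else below 0.1 N and contact force between the fingers and lifter above 1 N and angle between dish's own z axis and vertical below 0.1 rad and horizontal distance between choc_ball_center and dish below 0.015 m and angle between the x axis of dish and the x axis of hatch_line, either way round below 0.2 rad and linear speed of dish below 0.02 m/s and angular speed of dish below 0.1 rad/s and distance of each of cutter, nozzle, tart, shell from where it was at the start of the episode below 0.03 m); the arm keeps its last pose, push and grip.
It fails at once if the ball rolls out towards the rim (more than 35 mm from the middle) (horizontal distance between choc_ball_center and dish above 0.035 m).
It fails at once if the dish is tilted by more than 0.2 rad (angle between dish's own z axis and vertical above 0.2 rad).
It fails at once if the robot itself touches the dish or the ball (contact force between any of the fingers, the arm and dish above 0.3 N or contact force between any of the fingers, the arm and choc_ball above 0.3 N).
It fails at once if a bystander is moved by more than 30 mm (distance of any of cutter, nozzle, tart, shell from where it was at the start of the episode above 0.03 m).
It also fails if it takes over 64 s, if anything falls off the work surface, if the arm or the gripper's body presses on something with over 40 N, if the wrist force passes 120 N, or if a joint passes its speed limit or range.

## Working session

There is one attempt and no reset: what is moved stays moved. The work goes in short steps, Python scripts to look and compute and a shell command to move; the robot and the scene stay as the last step left them, time stands still between calls to the robot, and variables do not carry over. Pictures are saved under pics/ and viewed, at most 10 in all, crops included, and the job is handed in when it is done.

```bash
mkdir -p pics; ls
cat > h.py <<'E'
import numpy as np,cv2
from plant import r,optics
def cal(n):
    c=optics.calibration(n);return c
def pix2w(n,u,v,d,c=None):
    c=c or cal(n);f=200/np.tan(np.radians(c['vfov'])/2)
    p=np.array([(u-c['cx'])/f*d,-(v-c['cy'])/f*d,-d,1.]);return (np.array(c['cam_to_world'])@p)[:3]
E
python3 - <<'E'
from h import *
s=r.get_state();print(s)
for n in("scene","top"):
    c=cal(n);print(c)
    p,d=optics.snapshot(n);cv2.imwrite(f'pics/{n}0.png',p);np.save(f'{n}0.npy',d)
E
```

```text
pics
{'clock': 0.0, 'q': array([-1.1941804 ,  0.68997697, -0.19452559,  1.56634958,  0.15732282,
        0.90251818, -0.21508592]), 'qd': array([-1.32941669e-03, -8.51627631e-04, -6.90928939e-04, -5.42384981e-05,
        3.04279146e-06,  5.47391852e-04, -1.25022284e-03]), 'joint_torque': array([-5.22423397e-05, -5.27546918e+01, -1.26714941e+00, -1.53422499e+01,
       -5.27144352e-02,  6.36097175e-03,  1.53884826e-04]), 'tool_pos': array([0.20991992, 0.58801068, 0.23791324]), 'eef_rot': array([ 1.70509527e-01,  9.85355590e-01, -9.24574119e-04, -8.44025911e-05]), 'contact_force': array([ 0.00998344, -0.68317027, -0.43541399]), 'moment': array([ 0.00364683, -0.00367813, -0.06649442]), 'finger_force': 0.0, 'opening': 0.9997925619561921}
{'vfov': 54.56340347007779, 'cx': 322.17960002772855, 'cy': 203.28122201610722, 'cam_to_world': array([[ 0.5464137 ,  0.62434916, -0.55822951, -0.04452145],
       [-0.83729312,  0.42258697, -0.34693009, -0.38626193],
       [ 0.01929501,  0.65696909,  0.75367057,  0.87790573],
       [ 0.        ,  0.        ,  0.        ,  1.        ]])}
{'vfov': 46.87720089563921, 'cx': 323.7029482109022, 'cy': 198.27276622644197, 'cam_to_world': array([[-0.01496317,  0.99721264, -0.07309623,  0.43487006],
       [-0.99976751, -0.01605643, -0.01439177, -0.03275164],
       [-0.01552532,  0.07286388,  0.99722105,  1.52763223],
       [ 0.        ,  0.        ,  0.        ,  1.        ]])}
```

View pics/scene0.png

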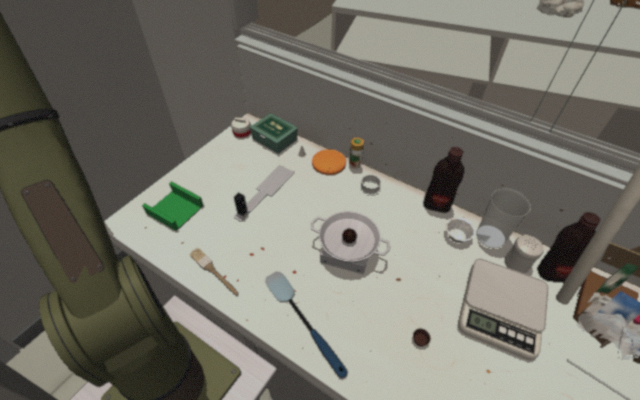

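View pics/top0.png

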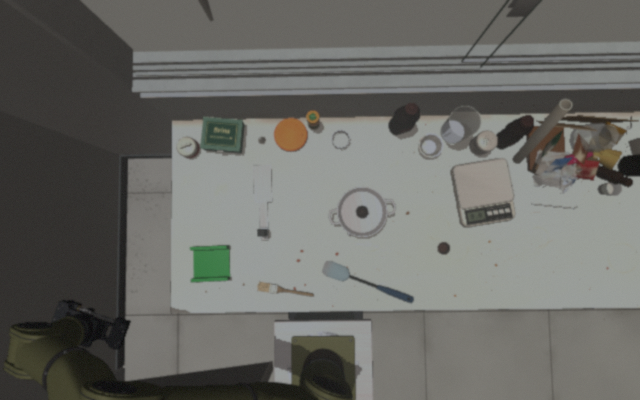

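The overview shows the steel rest under the dish at scene (348,240) and top (362,212). The green U at scene (173,205) and top (211,263) is the decoy. The flat lifter has its black post at scene (240,204) and top (263,232), with the blade pointing ahead to top (262,165). The blue spatula and the brush are not meant. I'll confirm this in enlarged crops.

Run:
```python
import cv2,numpy as np
t=cv2.imread('pics/top0.png');s=cv2.imread('pics/scene0.png')
R=lambda i,x,y,w,h,k:cv2.resize(i[y:y+h,x:x+w],None,fx=k,fy=k,interpolation=cv2.INTER_CUBIC)
cv2.imwrite('pics/c1.png',R(t,240,155,160,100,5))
cv2.imwrite('pics/c2.png',R(s,225,155,170,120,4.7))
```

```text
(no output)
```

View pics/c1.png

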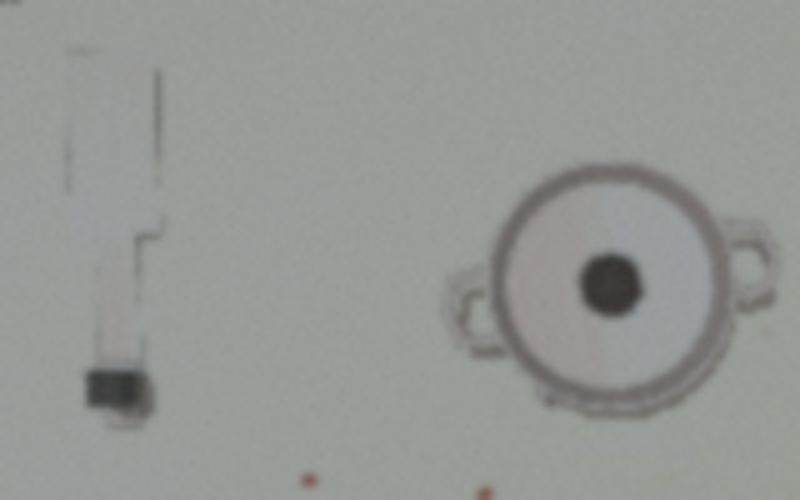

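View pics/c2.png

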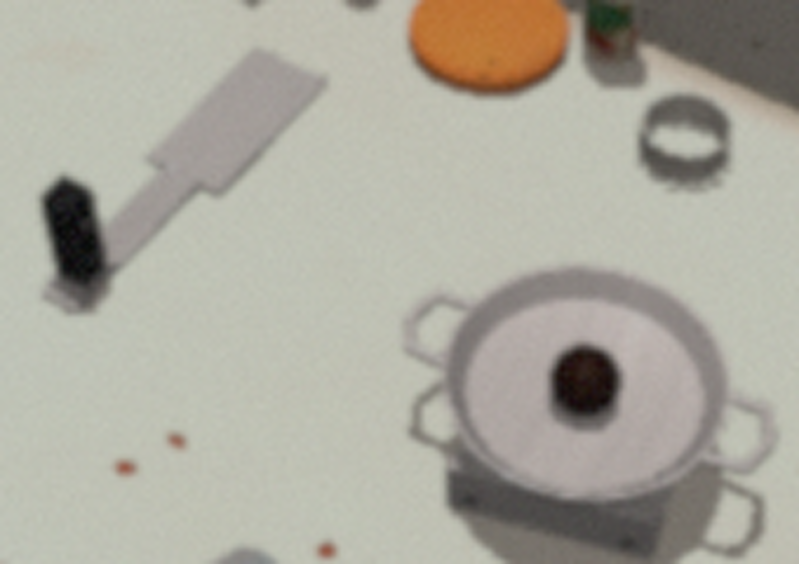

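```bash
cat >> h.py <<'E'
def ray(n,u,v):
    c=cal(n);o=np.array(c['cam_to_world'])[:3,3];p=pix2w(n,u,v,1.,c);return o,(p-o)
def onz(n,u,v,z):
    o,d=ray(n,u,v);return (o+d*(z-o[2])/d[2])
def tri(a,b):
    o1,d1=ray('top',*a);o2,d2=ray('scene',*b)
    t=np.linalg.lstsq(np.c_[d1,-d2],o2-o1,rcond=None)[0]
    p,q=o1+d1*t[0],o2+d2*t[1];return (p+q)/2,np.linalg.norm(p-q)
T=lambda x,y:(240+x/5,155+y/5)
S=lambda x,y:(225+x/4.7,155+y/4.7)
E
python3 - <<'E'
from h import *
np.set_printoptions(precision=4,suppress=True)
print('post top',tri(T(111,387),S(69,192)))
print('ball',tri(T(611,285),S(586,378)))
print('earL',tri(T(447,312),S(407,335)));print('earR',tri(T(778,262),S(776,435)))
print('rim c top z73',onz('top',*T(611,285),.073))
for a in [(447,312),(778,262),(480,318),(752,268)]: print('ear top',onz('top',*T(*a),.07))
for a in [(258,50),(325,82),(220,195),(150,160)]: print('blade scene',onz('scene',*S(*a),.004))
for a in [(67,50),(158,60),(160,235)]: print('blade top',onz('top',*T(*a),.004))
for a,z in [((450,508),0),((655,555),0),((450,468),.04),((663,492),.04)]: print('rest',onz('scene',*S(*a),z))
# depth clouds
for n in('top','scene'):
    d=np.load(n+'0.npy');v,u=np.mgrid[:400,:640];c=cal(n);f=200/np.tan(np.radians(c['vfov'])/2)
    P=np.stack([(u-c['cx'])/f*d,-(v-c['cy'])/f*d,-d,np.ones_like(d)],-1)@np.array(c['cam_to_world']).T
    P=P[...,:3];P[d==0]=np.nan;np.save(n+'P.npy',P)
    m=(abs(P[...,0]-.55)<.2)&(abs(P[...,1]-.0)<.4)&(abs(P[...,2])<.01);print(n,'table z',np.median(P[m][:,2]))
    m=(P[...,2]>.065)&(P[...,2]<.1)&(P[...,0]>.3)&(P[...,0]<.5)&(P[...,1]>.1)&(P[...,1]<.3);print('post',m.sum(),P[m].mean(0),P[m].max(0),P[m].min(0))
    m=(P[...,2]>.055)&(P[...,2]<.08)&(np.hypot(P[...,0]-.45,P[...,1]+.13)<.2);q=P[m];print('rim',m.sum())
    A=np.c_[2*q[:,:2],np.ones(len(q))]
    rr=np.linalg.norm(q[:,:2]-np.median(q[:,:2],0),axis=1)
    print(q.mean(0),np.median(rr),q.min(0),q.max(0))
    w=(P[...,2]>.002)&(P[...,2]<.05)&(P[...,0]>.25)&(P[...,0]<.7)&(P[...,1]>.0)&(P[...,1]<.4);print('lifter?',w.sum())
E
```

```text
post top (array([0.4374, 0.1811, 0.0859]), np.float64(0.0017980309522230137))
ball (array([ 0.4969, -0.1337,  0.0753]), np.float64(0.00331094865913769))
earL (array([ 0.4812, -0.0286,  0.0545]), np.float64(0.0004550826286397833))
earR (array([ 0.5096, -0.2383,  0.0904]), np.float64(0.006657070573441485))
rim c top z73 [ 0.4962 -0.1324  0.073 ]
ear top [ 0.4809 -0.0288  0.07  ]
ear top [ 0.5092 -0.2382  0.07  ]
ear top [ 0.4768 -0.0496  0.07  ]
ear top [ 0.5056 -0.2217  0.07  ]
blade scene [0.6617 0.219  0.004 ]
blade scene [0.6622 0.1621 0.004 ]
blade scene [0.5401 0.1572 0.004 ]
blade scene [0.5389 0.214  0.004 ]
blade top [0.6617 0.2222 0.004 ]
blade top [0.6539 0.1614 0.004 ]
blade top [0.5369 0.1609 0.004 ]
rest [ 0.4277 -0.0938  0.    ]
rest [ 0.4655 -0.2048  0.    ]
rest [ 0.4276 -0.0931  0.04  ]
rest [ 0.479  -0.1976  0.04  ]
top table z 0.00016155403004880498
post 63 [0.4367 0.1882 0.0797] [0.4477 0.1998 0.0875] [0.4255 0.1769 0.0731]
rim 1412
[ 0.4987 -0.1315  0.064 ] 0.0674997957076799 [ 0.4206 -0.2364  0.055 ] [ 0.5757 -0.0243  0.0797]
lifter? 5508
scene table z -9.683173638364018e-05
post 89 [0.4375 0.1835 0.0757] [0.4525 0.1973 0.0828] [0.4267 0.1738 0.065 ]
rim 1707
[ 0.5086 -0.1298  0.0639] 0.06621103015668148 [ 0.4219 -0.2392  0.055 ] [ 0.5819 -0.0272  0.0799]
lifter? 3388
```

Run:
```python
from h import *
np.set_printoptions(precision=4,suppress=True)
for n in('scene','top'):
    P=np.load(n+'P.npy')
    q=P[(P[...,2]>.008)&(P[...,2]<.036)&(P[...,0]>.40)&(P[...,0]<.6)&(P[...,1]>-.26)&(P[...,1]<-.03)]
    print(n,len(q))
    if n=='scene':
        m=np.ones(len(q),bool)
        a=np.radians(np.arange(-90,-50,.5));best=None
        for t in a:
            nrm=np.array([-np.sin(t),np.cos(t)])
            s=q[:,:2]@nrm
            h,e=np.histogram(s,np.arange(s.min(),s.max()+.003,.003))
            k=h.argmax()
            if best is None or h[k]>best[0]: best=(h[k],np.degrees(t),e[k]+.0015,nrm)
        print(best); inl=q[abs(q[:,:2]@best[3]-best[2])<.004]
        vx=cv2.fitLine(inl[:,:2].astype(np.float32),cv2.DIST_HUBER,0,.001,.001).ravel();print(vx,np.degrees(np.arctan2(vx[1],vx[0])),len(inl))
        t=inl[:,:2]@vx[:2];print('ends',inl[t.argmin()],inl[t.argmax()],np.percentile(t,[1,99]))
        np.save('q.npy',q)
        # ear points and rim
    # blade / neck: lateral fit from grey pixels
    e=P[(P[...,2]>.055)&(P[...,2]<.08)&(np.hypot(P[...,0]-.497,P[...,1]+.132)>.086)&(np.hypot(P[...,0]-.497,P[...,1]+.132)<.115)]
    L=e[e[:,1]>-.13].mean(0);R=e[e[:,1]<-.13].mean(0);print('ears',L,R,len(e),np.degrees(np.arctan2(*(R-L)[[1,0]])))
    rm=P[(P[...,2]>.066)&(P[...,2]<.08)&(np.hypot(P[...,0]-.497,P[...,1]+.132)>.07)&(np.hypot(P[...,0]-.497,P[...,1]+.132)<.084)]
    A=np.c_[2*rm[:,:2],np.ones(len(rm))];s=np.linalg.lstsq(A,(rm[:,:2]**2).sum(1),rcond=None)[0];print('rim c',s[:2],np.sqrt(s[2]+s[:2]@s[:2]),np.median(rm[:,2]))
t=cv2.imread('pics/scene0.png')
cv2.imwrite('pics/c3.png',cv2.resize(t[215:280,300:400],None,fx=8,fy=8,interpolation=cv2.INTER_CUBIC))
```

```text
scene 265
(np.int64(203), np.float64(-72.5), np.float64(0.3793725609651098), array([0.9537, 0.3007]))
[ 0.2792 -0.9602  0.4471 -0.1583] -73.784775 262
ends [ 0.4281 -0.0906  0.0353] [ 0.4648 -0.2036  0.0295] [0.2068 0.3243]
ears [ 0.4846 -0.0374  0.0721] [ 0.5158 -0.2277  0.0724] 136 -80.70759149541601
rim c [ 0.4997 -0.1329] 0.07645895550851525 0.07106872155899008
top 36
ears [ 0.481  -0.0355  0.0719] [ 0.5145 -0.2266  0.0721] 104 -80.05043795786816
rim c [ 0.4974 -0.1308] 0.0758441775946978 0.07117643824951814
```

View pics/c3.png

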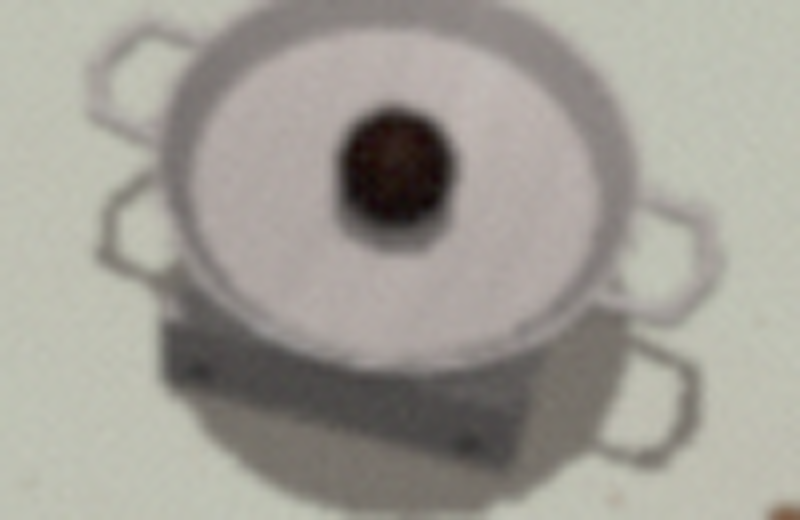

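Targets:
- **Lifter:** the black post is at (0.437, 0.183), yaw about 2°.
- **Rest:** the steel one, centre (0.4985, -0.1315), lane yaw about -73.5°. Two bolts are visible on its near wall, and it stands under the dish.
- **Dish:** centre (0.498, -0.132), ears at yaw -80.5°, rim height about 71–73 mm, which agrees with 40 + 33.
- **Green U:** this is the decoy.

I'll move above the post now.

```bash
for i in 1 2 3 4; do python3 -m pendant '[[-0.7,-0.61,0.1,0,0,0],[-0.7,-0.61,0.1,0,0,0],[-0.7,-0.61,0.1,0,0,0],[-0.7,-0.61,0.1,0,0,0],[-0.7,-0.61,0.1,0,0,0]]' 1 60 | tail -n 8; done
python3 -m pendant '[[0,0,0.2,0,0,0.038],[0,0,0.2,0,0,0.038],[0,0,0.2,0,0,0.038],[0,0,0.2,0,0,0.038],[0,0,0.2,0,0,0.038]]' >/dev/null
python3 -m pendant '[[0,0,0.2,0,0,0.038],[0,0,0.2,0,0,0.038],[0,0,0.2,0,0,0.038],[0,0,0.2,0,0,0.038],[0,0,0.2,0,0,0.038]]'
cat >> h.py <<'E'
from scipy.spatial.transform import Rotation as Ro
def pose():
    s=r.get_state();M=Ro.from_quat(s['eef_rot']).as_matrix()
    print('t',round(s['clock'],2),'p',np.round(s['tool_pos'],4),'yawY',round(np.degrees(np.arctan2(M[1,1],M[0,1])),2),'z',np.round(M[:,2],4),'open',round(s['opening'],3),'ff',np.round(s['finger_force'],1),'F',np.round(s['contact_force'],1),'q7',round(s['q'][6],2),s['q'].round(2))
    return np.array(s['tool_pos']),M
def delta(w):
    p,M=pose();print('tool units',np.round(M.T@(np.array(w)-p)/.025,3))
E
python3 -c "
from h import *
delta([.437,.183,.13])"
```

```text
clock: 0.52
tool_pos: [0.2672, 0.4861, 0.2258]
eef_rot: [0.17, 0.985, -0.0, -0.0]
contact_force: [1.3, -0.1, 0.0]
opening: 0.999
finger_force: 0.0
clock: 0.93
tool_pos: [0.3239, 0.385, 0.2134]
eef_rot: [0.171, 0.985, -0.0, -0.0]
contact_force: [0.6, 1.1, -0.2]
opening: 1.001
finger_force: 0.0
clock: 1.35
tool_pos: [0.3807, 0.2838, 0.2009]
eef_rot: [0.17, 0.985, -0.0, -0.0]
contact_force: [0.3, -0.0, -0.0]
opening: 0.998
finger_force: 0.0
clock: 1.77
tool_pos: [0.4375, 0.1827, 0.1884]
eef_rot: [0.171, 0.985, -0.0, -0.0]
contact_force: [0.8, 0.2, 0.4]
opening: 0.999
finger_force: 0.0
clock: 2.6
tool_pos: [0.4371, 0.1838, 0.1383]
eef_rot: [0.697, 0.717, -0.0, -0.0]
contact_force: [0.3, 0.0, -0.2]
opening: 1.0
finger_force: 0.0
t 2.6 p [0.4371 0.1838 0.1383] yawY 1.63 z [-3.e-04 -2.e-04 -1.e+00] open 1.0 ff 0.0 F [ 0.3  0.  -0.2] q7 -0.32 [-0.55  0.68  0.08  2.11 -0.15  0.36 -0.32]
tool units [-0.032 -0.003  0.332]
```

```bash
python3 -m pendant '[[0,0,0.5,0,0,0],[0,0,0.5,0,0,0],[0,0,0.5,0,0,0],[0,0,0.5,0,0,0],[0,0,0.5,0,0,0]]' >/dev/null
python3 -m pendant '[[0,0,0.5,0,0,0],[0,0,0.5,0,0,0],[0,0,0.4,0,0,0],[0,0,0.2,0,0,0],[0,0,0,0,0,0]]' >/dev/null
python3 -m pendant '[[0,0,0,0,0,0],[0,0,0,0,0,0],[0,0,0,0,0,0],[0,0,0,0,0,0],[0,0,0,0,0,0]]' -1 60
python3 -m pendant '[[0,0,0,0,0,0],[0,0,0,0,0,0],[0,0,0,0,0,0],[0,0,0,0,0,0],[0,0,0,0,0,0]]'
python3 -m pendant '[[0,0,-0.1,0,0,0],[0,0,-0.2,0,0,0],[0,0,-0.3,0,0,0],[0,0,-0.3,0,0,0],[0,0,-0.1,0,0,0]]'
python3 - <<'E'
from h import *
pose()
for n in('top','scene'):
    p,d=optics.snapshot(n);cv2.imwrite(f'pics/{n}1.png',p);np.save(n+'1.npy',d)
p=cv2.imread('pics/scene1.png');cv2.imwrite('pics/c4.png',cv2.resize(p[130:240,200:340],None,fx=5,fy=5,interpolation=cv2.INTER_CUBIC))
E
```

```text
clock: 3.85
tool_pos: [0.4374, 0.1839, 0.0366]
eef_rot: [0.695, 0.719, 0.0, 0.0]
contact_force: [0.0, -0.1, -0.7]
opening: 0.648
finger_force: 0.0
clock: 4.27
tool_pos: [0.4375, 0.1839, 0.0362]
eef_rot: [0.695, 0.719, 0.0, 0.0]
contact_force: [-0.0, 0.4, 0.7]
opening: 0.27
finger_force: 35.3
clock: 4.68
tool_pos: [0.4375, 0.1839, 0.0626]
eef_rot: [0.695, 0.719, 0.001, 0.0]
contact_force: [1.0, -0.1, -1.6]
opening: 0.27
finger_force: 60.0
t 4.68 p [0.4375 0.1839 0.0626] yawY 1.96 z [ 1.3e-03  6.0e-04 -1.0e+00] open 0.27 ff 60.0 F [ 1.  -0.1 -1.6] q7 -0.3 [-0.52  0.83  0.04  2.15 -0.16  0.17 -0.3 ]
```

View pics/c4.png

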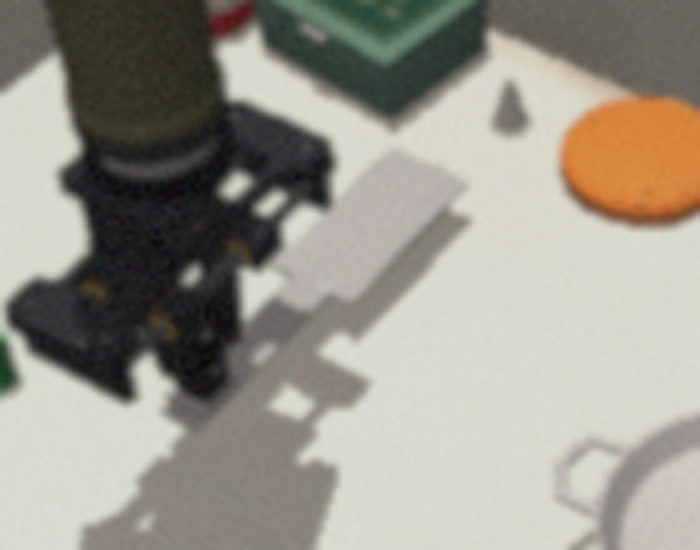

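The lifter is held by its post and its shadow shows it is off the table; the blade runs from about (290,290) to (430,170) in the crop. I'll measure the blade's tilt and axis from depth.

```bash
cat >> h.py <<'E'
def cloud(n,d):
    v,u=np.mgrid[:400,:640];c=cal(n);f=200/np.tan(np.radians(c['vfov'])/2)
    P=(np.stack([(u-c['cx'])/f*d,-(v-c['cy'])/f*d,-d,np.ones_like(d)],-1)@np.array(c['cam_to_world']).T)[...,:3];P[d==0]=np.nan;return P
E
python3 - <<'E'
from h import *
np.set_printoptions(precision=4,suppress=True)
for n in('top','scene'):
    P=cloud(n,np.load(n+'1.npy'))
    m=(P[...,2]>.012)&(P[...,2]<.05)&(P[...,0]>.545)&(P[...,0]<.66)&(abs(P[...,1]-.19)<.045)
    q=P[m];A=np.c_[q[:,0]-.6,q[:,1]-.19,np.ones(len(q))];s=np.linalg.lstsq(A,q[:,2],rcond=None)[0]
    print(n,len(q),'slope x,y,z0',s)
    for a in np.arange(.55,.66,.02):
        k=abs(q[:,0]-a)<.01;print(round(a,2),q[k][:,1].min(),q[k][:,1].max(),np.median(q[k][:,1]),np.median(q[k][:,2]))
    print(q[:,0].max())
E
```

```text
top 640 slope x,y,z0 [ 0.0034 -0.0057  0.0301]
0.55 0.16380114802876986 0.22336937363779574 0.1916557580032467 0.02962666577855888
0.57 0.16312522684298206 0.22332514015353117 0.19311418820519083 0.029685437039445484
0.59 0.1636663764795771 0.22422132127300815 0.1934460319487538 0.029788770180011692
0.61 0.16605000677509507 0.22313476527863924 0.19602829086007562 0.03087186216270288
0.63 0.16636838740096363 0.22261314968443374 0.19478810062129306 0.03049761371060289
0.65 0.16597658474734336 0.22595038516269672 0.1960355955481135 0.030019086246601323
0.6587202626660474
scene 517 slope x,y,z0 [0.0031 0.0042 0.0302]
0.55 0.1596716042053945 0.21960967868734282 0.18884287689911938 0.030516300553547482
0.57 0.1598981541010187 0.22279743445910916 0.1903522408181491 0.03025066538179516
0.59 0.16100851563696228 0.21943834008829133 0.19036186096154772 0.03000263435775752
0.61 0.1622933443508605 0.22031021500471393 0.1913742097157798 0.030273604119839037
0.63 0.1618899818474251 0.21947609456124662 0.1903714009446162 0.030575021626144783
0.65 0.16342794404609273 0.22110927028209992 0.19169754503178238 0.030260197742668304
0.6599875555057563
```

```bash
python3 -m pendant '[[0.1,-0.2,0,0,0,0],[0.2,-0.4,0,0,0,0],[0.2,-0.4,0,0,0,0],[0.2,-0.4,0,0,0,0],[0.1,-0.2,0,0,0,0]]' >/dev/null
for i in 1 2 3; do python3 -m pendant '[[0,0,0,0,0,0.025],[0,0,0,0,0,0.03],[0,0,0,0,0,0.03],[0,0,0,0,0,0.03],[0,0,0,0,0,0.025]]' >/dev/null; done
python3 - <<'E'
from h import *
delta([.397,.203,.0576])
E
```

```text
t 6.45 p [0.3959 0.2027 0.0611] yawY -73.86 z [-3.e-04 -3.e-04 -1.e+00] open 0.269 ff 60.0 F [ 0.6 -0.3 -1.7] q7 -1.01 [-0.65  0.83  0.12  2.24 -0.85  0.12 -1.01]
tool units [0.047 0.001 0.141]
```

Run:
```python
from h import *
np.set_printoptions(precision=4,suppress=True)
t=np.radians(-73.5);u=np.array([np.cos(t),np.sin(t)]);w=np.array([-u[1],u[0]]);c=np.array([.4985,-.1315])
for n in('top','scene'):
    p,d=optics.snapshot(n);cv2.imwrite(f'pics/{n}2.png',p)
    P=cloud(n,d);X=(P[...,:2]-c)@u;Y=(P[...,:2]-c)@w
    m=(P[...,2]>.015)&(P[...,2]<.04)&(X>-.25)&(X<-.118)&(abs(Y)<.05)
    for a in np.arange(-.24,-.11,.02):
        k=m&(abs(X-a)<.01)
        if k.sum()>5: print(n,round(a,2),np.percentile(Y[k],[3,97]),np.mean(np.percentile(Y[k],[3,97])),np.median(P[...,2][k]),k.sum())
p=cv2.imread('pics/scene2.png');cv2.imwrite('pics/c5.png',cv2.resize(p[180:280,220:400],None,fx=4.4,fy=4.4,interpolation=cv2.INTER_CUBIC))
```

```text
top -0.24 [-0.0303  0.025 ] -0.0026489797409430006 0.02863823874915905 113
top -0.22 [-0.0305  0.0259] -0.0023072198855636095 0.028382953236242736 115
top -0.2 [-0.0307  0.0255] -0.0025918376764383425 0.028174648435775884 113
top -0.18 [-0.0303  0.0251] -0.002590889037253033 0.028109431290899045 112
top -0.16 [-0.0309  0.0251] -0.002922226201199283 0.028706494487170442 114
top -0.14 [-0.0312  0.0245] -0.0033579657392538674 0.028492587411811376 113
top -0.12 [-0.0294  0.024 ] -0.002680494157367687 0.029388891939420736 23
scene -0.24 [-0.0287  0.0273] -0.000726722489045404 0.028482523817650818 116
scene -0.22 [-0.0288  0.029 ] 0.0001011420954389157 0.02863967499770015 130
scene -0.2 [-0.0297  0.027 ] -0.0013779279529080972 0.02835470766464132 133
scene -0.18 [-0.0306  0.0262] -0.002207632452709874 0.028313906179936343 125
scene -0.16 [-0.0297  0.028 ] -0.0008879509466038701 0.028132858699206564 135
scene -0.14 [-0.0299  0.0269] -0.00149161928954478 0.028370196920468438 134
scene -0.12 [-0.0297  0.025 ] -0.002359078952235659 0.028358759772124043 52
```

View pics/c5.png

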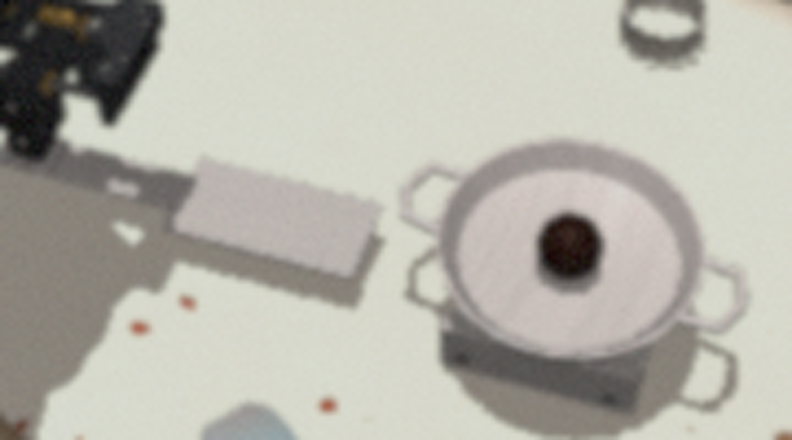

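The blade is level, parallel to the lane, about 2 mm to one side, and outside the ear. I'll shift it 2 mm, lower it 3 mm, and slide in.

```bash
python3 -m pendant '[[0.04,0.1,0.07,0,0,0],[0.04,0.2,0.07,0,0,0],[0,0.4,0,0,0,0],[0,0.4,0,0,0,0],[0,0.4,0,0,0,0]]' | grep force
python3 -m pendant '[[0,0.4,0,0,0,0],[0,0.4,0,0,0,0],[0,0.4,0,0,0,0],[0,0.4,0,0,0,0],[0,0.4,0,0,0,0]]' | grep force
python3 - <<'E'
from h import *
t=np.radians(-73.86);u=np.array([np.cos(t),np.sin(t)])
p,M=pose();print('back',(p[:2]-[.498,-.132])@u, 'lat',(p[:2]-[.4985,-.1315])@np.array([-u[1],u[0]]))
E
```

```text
contact_force: [-0.5, -0.1, -1.9]
finger_force: 60.0
contact_force: [1.2, -0.4, -1.0]
finger_force: 60.0
t 7.38 p [0.4234 0.118  0.0577] yawY -73.63 z [ 1.e-04  0.e+00 -1.e+00] open 0.269 ff 60.0 F [ 1.2 -0.4 -1. ] q7 -0.89 [-0.42  0.83  0.08  2.25 -0.77  0.08 -0.89]
back -0.260882051085609 lat -0.0028073068293275466
```

```bash
python3 -m pendant '[[0,0.4,0,0,0,0],[0,0.4,0,0,0,0],[0,0.4,0,0,0,0],[0,0.4,0,0,0,0],[0,0.4,0,0,0,0]]' | grep force
python3 -m pendant '[[0,0.4,0,0,0,0],[0,0.4,0,0,0,0],[0,0.4,0,0,0,0],[0,0.4,0,0,0,0],[0,0.2,0,0,0,0]]' | grep force
python3 - <<'E'
from h import *
np.set_printoptions(precision=4,suppress=True)
t=np.radians(-73.7);u=np.array([np.cos(t),np.sin(t)])
p,M=pose();print('back',(p[:2]-[.498,-.132])@u, 'lat',(p[:2]-[.4985,-.1315])@np.array([-u[1],u[0]]))
for n in('top',):
    a,d=optics.snapshot(n);P=cloud(n,d);R=np.hypot(P[...,0]-.498,P[...,1]+.132)
    rm=P[(P[...,2]>.066)&(P[...,2]<.08)&(R>.07)&(R<.084)]
    A=np.c_[2*rm[:,:2],np.ones(len(rm))];s=np.linalg.lstsq(A,(rm[:,:2]**2).sum(1),rcond=None)[0];print('rim c',s[:2])
E
```

```text
contact_force: [-0.2, -0.0, -0.9]
finger_force: 60.0
contact_force: [-0.1, -0.1, -1.9]
finger_force: 60.0
t 8.22 p [0.4504 0.026  0.0578] yawY -73.74 z [ 0.0007 -0.0009 -1.    ] open 0.268 ff 60.0 F [-0.1 -0.1 -1.9] q7 -0.77 [-0.22  0.84  0.1   2.22 -0.67  0.11 -0.77]
back -0.16497643984991414 lat -0.0019355839479062997
rim c [ 0.4979 -0.1312]
```

```bash
python3 -m pendant '[[0,0,-0.05,0,0,0],[0,0,-0.1,0,0,0],[0,0,-0.1,0,0,0],[0,0,-0.1,0,0,0],[0,0,-0.05,0,0,0]]' | grep force
for i in 1 2 3; do python3 -m pendant '[[0,0,-0.03,0,0,0],[0,0,-0.03,0,0,0],[0,0,-0.03,0,0,0],[0,0,-0.03,0,0,0],[0,0,-0.03,0,0,0]]' | grep contact; done
cat >> h.py <<'E'
def dish(c0,z,n='top',save=None):
    a,d=optics.snapshot(n);P=cloud(n,d);R=np.hypot(P[...,0]-c0[0],P[...,1]-c0[1])
    if save: cv2.imwrite(f'pics/{save}.png',a)
    rm=P[(P[...,2]>z+.022)&(P[...,2]<z+.045)&(R<.086)&(R>.066)]
    A=np.c_[2*rm[:,:2],np.ones(len(rm))];s=np.linalg.lstsq(A,(rm[:,:2]**2).sum(1),rcond=None)[0]
    top=rm[rm[:,2]>np.percentile(rm[:,2],60)]
    B=np.c_[rm[:,:2]-s[:2],np.ones(len(rm))];B=np.c_[top[:,:2]-s[:2],np.ones(len(top))];k=np.linalg.lstsq(B,top[:,2],rcond=None)[0]
    dark=(a.max(2)<75)&(R<.05)&(P[...,2]>z-.02);b=P[dark]
    R2=np.hypot(P[...,0]-s[0],P[...,1]-s[1]);e=P[(R2>.088)&(R2<.114)&(P[...,2]>z+.018)&(P[...,2]<z+.045)][:,:2]-s[:2]
    w,v=np.linalg.eigh(e.T@e);v=v[:,1]
    print(n,'rim c',s[:2].round(4),'tilt',k.round(4),'ball off',(np.median(b[:,:2],0)-s[:2]).round(4),len(b),'ear yaw',np.degrees(np.arctan2(v[1],v[0])).round(1),len(e))
E
python3 - <<'E'
from h import *
p,M=pose();z=p[2]-.0364+.004;print('z dish',z)
for n in('top','scene'): dish([.498,-.132],z,n)
E
```

```text
contact_force: [0.4, 0.1, -0.7]
finger_force: 60.0
contact_force: [-0.1, 0.3, -1.4]
contact_force: [-1.0, -0.2, -3.6]
contact_force: [-0.1, 0.4, -3.6]
t 9.93 p [0.4498 0.0279 0.079 ] yawY -73.64 z [-0.e+00  1.e-04 -1.e+00] open 0.271 ff 60.0 F [-0.1  0.4 -3.6] q7 -0.78 [-0.26  0.79  0.15  2.21 -0.66  0.17 -0.78]
z dish 0.046627785335323815
top rim c [ 0.498  -0.1314] tilt [ 0.004  -0.0013  0.08  ] ball off [0.0002 0.0009] 87 ear yaw 100.1 53
scene rim c [ 0.4999 -0.133 ] tilt [ 0.     -0.001   0.0792] ball off [-0.0084 -0.0036] 145 ear yaw 99.6 113
```

The dish is lifted and level with the ball centred. I'll raise it about 9 cm, then turn.

```bash
python3 -m pendant '[[0,0,-0.05,0,0,0],[0,0,-0.1,0,0,0],[0,0,-0.15,0,0,0],[0,0,-0.2,0,0,0],[0,0,-0.2,0,0,0]]' | grep contact
for i in 1 2; do python3 -m pendant '[[0,0,-0.2,0,0,0],[0,0,-0.2,0,0,0],[0,0,-0.2,0,0,0],[0,0,-0.2,0,0,0],[0,0,-0.2,0,0,0]]' | grep contact; done
python3 -m pendant '[[0,0,-0.2,0,0,0],[0,0,-0.2,0,0,0],[0,0,-0.15,0,0,0],[0,0,-0.1,0,0,0],[0,0,-0.05,0,0,0]]' | grep contact
python3 - <<'E'
from h import *
p,M=pose();z=p[2]-.0364+.004;print('z dish',z)
dish([.498,-.132],z);
P=cloud('top',np.load('top0.npy'));
m=(P[...,0]>.6)&(P[...,0]<.78)&(P[...,1]>-.2)&(P[...,1]<.25)&(P[...,2]>.05)&(P[...,2]<.4);print('tall',m.sum(),P[m].min(0) if m.any() else '',P[m].max(0) if m.any() else '')
E
```

```text
contact_force: [0.1, 0.5, -2.0]
contact_force: [-0.6, -0.6, -3.3]
contact_force: [-0.1, -0.1, -3.2]
contact_force: [-0.0, 0.4, -3.1]
t 11.7 p [0.4499 0.0278 0.1643] yawY -73.64 z [ 4.e-04  1.e-04 -1.e+00] open 0.266 ff 60.0 F [-0.   0.4 -3.1] q7 -0.86 [-0.4   0.64  0.37  2.17 -0.56  0.43 -0.86]
z dish 0.1319394631091686
top rim c [ 0.4982 -0.1313] tilt [0.001  0.0051 0.1655] ball off [-0.0007  0.0009] 100 ear yaw 99.8 59
tall 38 [0.77468225 0.00953475 0.05036775] [0.77998649 0.03227376 0.1139366 ]
```

```bash
python3 -m pendant '[[0,0,0,0,0,-0.002],[0,0,0,0,0,-0.004],[0,0,0,0,0,-0.006],[0,0,0,0,0,-0.007],[0,0,0,0,0,-0.007]]' >/dev/null
for i in 1 2 3 4 5; do python3 -m pendant '[[0,0,0,0,0,-0.007],[0,0,0,0,0,-0.007],[0,0,0,0,0,-0.007],[0,0,0,0,0,-0.007],[0,0,0,0,0,-0.007]]' >/dev/null; done
python3 - <<'E'
from h import *
p,M=pose();a=M[:2,1];dish(p[:2]+.165*a,p[2]-.0324)
E
```

```text
t 14.25 p [0.4499 0.0278 0.164 ] yawY -37.34 z [ 0.e+00  1.e-04 -1.e+00] open 0.263 ff 60.0 F [ 0.6  0.3 -3.2] q7 -0.48 [-0.3   0.62  0.21  2.16 -0.32  0.39 -0.48]
top rim c [ 0.5824 -0.0703] tilt [-0.001   0.0015  0.165 ] ball off [-0.0018 -0.0003] 101 ear yaw 135.9 63
```

```bash
for i in 1 2 3 4 5 6; do python3 -m pendant '[[0,0,0,0,0,-0.007],[0,0,0,0,0,-0.007],[0,0,0,0,0,-0.007],[0,0,0,0,0,-0.007],[0,0,0,0,0,-0.007]]' >/dev/null; done
python3 -m pendant '[[0,0,0,0,0,-0.007],[0,0,0,0,0,-0.007],[0,0,0,0,0,-0.006],[0,0,0,0,0,-0.004],[0,0,0,0,0,-0.002]]' >/dev/null
for i in 1 2 3 4; do python3 -m pendant '[[0,0,0,0,0,0],[0,0,0,0,0,0],[0,0,0,0,0,0],[0,0,0,0,0,0],[0,0,0,0,0,0]]' >/dev/null; done
python3 - <<'E'
from h import *
p,M=pose();a=M[:2,1];dish(p[:2]+.165*a,p[2]-.0324,save='end');dish(p[:2]+.165*a,p[2]-.0324,'scene',save='end2')
e=cv2.imread('pics/end.png');cv2.imwrite('pics/c6.png',cv2.resize(e[100:270,230:430],None,fx=3.5,fy=3.5))
E
```

```text
t 18.88 p [0.4498 0.0278 0.164 ] yawY 5.02 z [-1.e-04  1.e-04 -1.e+00] open 0.265 ff 60.0 F [-0.5 -0.2 -2.8] q7 -0.04 [-0.18  0.61  0.02  2.16 -0.03  0.38 -0.04]
top rim c [0.6134 0.0464] tilt [0.0014 0.0019 0.1647] ball off [-0.0034 -0.0024] 103 ear yaw 179.8 81
scene rim c [0.6137 0.0447] tilt [ 1.000e-04 -7.000e-04  1.641e-01] ball off [-0.0063 -0.0101] 81 ear yaw -178.4 77
```

View pics/c6.png

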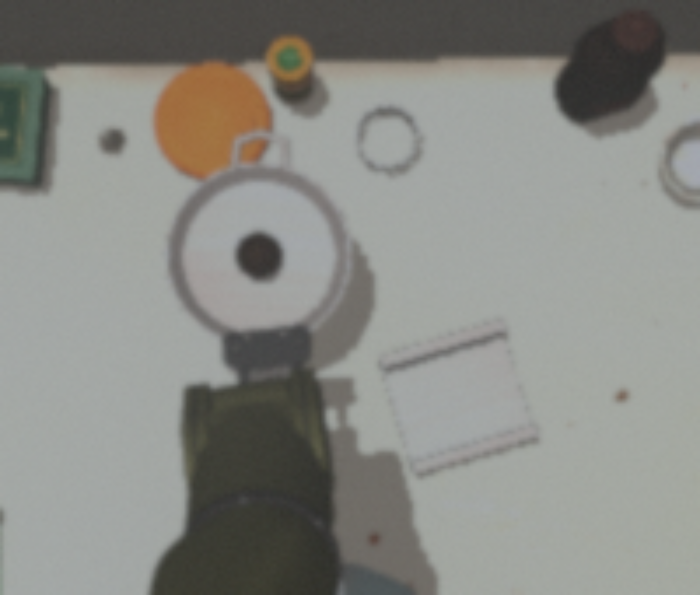

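The dish is held at (260,255) with an ear straight ahead at (262,150) and the ball centred. The rest is empty at (460,400), and the cutter and nozzle look undisturbed. The dish underside is about 0.13 m up, so I'm handing the job in.

```bash
python3 -c "
from plant import r
print(r.finish_job())"
```

```text
the job is handed in; nothing more can be done
None
```

The job is handed in: at the last check the lifter held the dish level about 0.13 m up, one ear within about 2° of straight ahead, the ball within about 5 mm of the middle, the rest empty, and no bystander was touched by any move.

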